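# Put the spring collets back into their sockets in the collet rack

### The arm

A 6-joint arm with a two-finger parallel gripper is mounted at the origin on a cart in front of the work surface, level with it; the furniture and walls round the work are solid. World frame = base frame: x ahead of the robot, y to its left, z up, the work surface at z = 0. Lengths are in m, angles in rad, forces in N, time in s.
With the tool pointing down it reaches from about 0.275 to 0.825 m from the base axis. Payload 5.2 kg.
Tool frame: the origin (TCP) lies midway between the tips of the shut fingers; the grasp point (between the pads) lies 19 mm behind it (env.grasp_offset is the z of the grasp point in the tool frame, in m); z points along the fingers, y is the line along which they close (so a half turn about z gives the same grasp; the last joint's range is limited). The gripper opens to 93 mm and grips with 3 to 60 N. Pads are 15 mm wide; open, the fingers measure 128 mm over their backs; the gripper's body (75 mm by 188 mm) begins 65 mm behind the grasp point.
Start: joints at [0.942, 0.259, 1.535, -0, 1.348, -0.203], TCP at [0.227, 0.501, 0.219] pointing down, gripper open.
Joint ranges: [-3.14, 3.14], [-0.91, 2.08], [0.19, 2.58], [-1.22, 4.36], [0.22, 2.71], [-3.12, 3.12]. Speed limits (rad/s): [2.57, 2.57, 3.14, 3.14, 3.14, 3.14].

### API

Orientations are given as a unit quaternion [w, x, y, z].
In Python, from workcell import env, vision gives the robot as it stands.
- The arm moves only by the tool carry_out, never from a script. Its argument "plan" is one flat list of numbers, 7 for each row, row after row: the turn, a rotation vector about the world's x, y, z in rad, then the shift along the world's x, y, z in units of 25 mm (1.0 is 25 mm), then the opening, from 0 (shut) to 1 (fully open). A call has 1 to 12 rows; each row shifts and turns the commanded pose from where the row before left it; what a row does not reach is not made up. A row lasts 1/12 s, in which the tool goes at most 41.7 mm and 7.16 degrees, less where a joint would pass 70% of its speed; a pose out of reach is approached as far as the arm can. A call is refused whole if a number of a shift passes 1 or a number of a turn 0.125, either way. A call with a gripper value outside its range is refused whole. The fingers move at their own pace and stop on an object; "squeeze" is the grip in N (left out, the last holds). Time passes only in rows, so rows that do not move let the fingers close. It gives the time, the measured TCP pose, the force, the opening and the grip force at its end, in the units of the state.
- env.state(): the state, without advancing time (a new reading comes with each control period).
- vision.camera(name): name is "side" or "top"; returns a dict with "pixels" (420x560x3 uint8, blue, green, red), "vertical_fov" (degrees; the focal length in pixels is half the picture's height over the tangent of half this angle, whatever the lens; pixels are square), "cx", "cy" (the principal point, pixels), "world_to_cam" (4x4, takes a point from world to camera coordinates). Camera axes: x right, y down, z forward; pixel columns grow to the right and rows downward; lengths in m; the calibration is good to about 2 mm. A picture is of the moment at which its call begins. There is no depth.
- env.sign_off(): hands the job in; it is judged then, once.
The state is a dict: "time": time; "joint_positions": joint angles; "joint_vel": joint speeds; "joint_efforts": joint torques, N m; "tool_pos": TCP position; "tcp_rot": TCP orientation; "contact_force": force on the tool from outside, world axes, zero at the start; "wrist_torque": the same for the moment, N m; "width": finger opening in m; "finger_force": force on a finger pad.
Only numpy, scipy, OpenCV 4.12 (cv2) and the standard library are available. Lean on these libraries where they do the work, as an engineer would, in place of code of your own. Each camera call takes 0.05 s, during which the arm holds its last target. There are 200 camera calls.

### The job

The four spring collets have got out of order: three stand about on the trolley among other turned parts and one was dropped into the wrong, too large socket of the collet rack. Put every collet into the socket that was made for its size, wide end up and fully down on the bottom of the socket, setting it down rather than dropping it. Leave the steel bush and the brass collar where they stand.

Things in the scene. Friction and masses are not known exactly. Their poses are not given: they have to be found in the camera images.
- collet_17: smallest of the four spring collets: slit, bored steel taper, 28 mm tall, 17 mm in diameter over its straight top 10 mm (grip there), 12 mm at the foot. Loose, upright, wide end up; origin at the centre of its foot, z along its axis. At the start it stands on the trolley top.
- collet_26: second smallest of the four spring collets: slit, bored steel taper, 35 mm tall, 26 mm in diameter over its straight top 10 mm (grip there), 19 mm at the foot. Loose, upright, wide end up; origin at the centre of its foot, z along its axis. At the start it stands in the socket of the largest collet, up to 6 mm off its middle, its top 13 mm above that block.
- collet_33: second largest of the four spring collets: slit, bored steel taper, 40 mm tall, 33 mm in diameter over its straight top 10 mm (grip there), 25 mm at the foot. Loose, upright, wide end up; origin at the centre of its foot, z along its axis. At the start it stands on the trolley top.
- collet_41: largest of the four spring collets: slit, bored steel taper, 46 mm tall, 41 mm in diameter over its straight top 10 mm (grip there), 31 mm at the foot. Loose, upright, wide end up; origin at the centre of its foot, z along its axis. At the start it stands on the trolley top.
- socket_17: rack insert for the smallest collet: fixed grey plastic block, 62 x 62 x 30 mm, with a blind hole 20 mm wide, 14 mm deep and a 4 mm bevel round its mouth. Origin under its middle, 3 mm above the trolley top, z up; hole floor at z = 16 mm, top at 30 mm; a seated collet stands 14 mm proud. Four inserts in changing order form a row along their y at 62 mm spacing in a low blue carrier.
- socket_26: rack insert for the second smallest collet: fixed grey plastic block, 62 x 62 x 30 mm, with a blind hole 29 mm wide, 18 mm deep and a 4 mm bevel round its mouth. Origin under its middle, 3 mm above the trolley top, z up; hole floor at z = 12 mm, top at 30 mm; a seated collet stands 17 mm proud. Four inserts in changing order form a row along their y at 62 mm spacing in a low blue carrier.
- socket_33: rack insert for the second largest collet: fixed grey plastic block, 62 x 62 x 30 mm, with a blind hole 36 mm wide, 22 mm deep and a 4 mm bevel round its mouth. Origin under its middle, 3 mm above the trolley top, z up; hole floor at z = 8 mm, top at 30 mm; a seated collet stands 18 mm proud. Four inserts in changing order form a row along their y at 62 mm spacing in a low blue carrier.
- socket_41: rack insert for the largest collet: fixed grey plastic block, 62 x 62 x 30 mm, with a blind hole 44 mm wide, 22 mm deep and a 4 mm bevel round its mouth. Origin under its middle, 3 mm above the trolley top, z up; hole floor at z = 8 mm, top at 30 mm; a seated collet stands 24 mm proud. Four inserts in changing order form a row along their y at 62 mm spacing in a low blue carrier.
- stepped_bush: a steel bush with a flange at the foot, 44 mm across and 34 mm tall, no collet; loose on the trolley top, origin at the centre of its underside. To be left alone.
- brass_collar: a brass collar, 32 mm across and 18 mm tall, no collet; loose on the trolley top, origin at the centre of its underside. To be left alone.
There are look-alikes about, which are no part of the job. Leave any red look-alike of the collet_33 alone.

How it is judged:
At the end, for the whole second after the job is handed in: each of the four collets stands in the socket of its own size: axis within 6 mm of the socket's, foot within 3 mm of the socket's floor, upright within 0.12 rad, released and at rest; the steel bush and the brass collar are within 15 mm of where they stood (horizontal distance between collet_17 and socket_17 below 0.006 m and z of collet_17 in the frame of socket_17 between 0.013 and 0.019 m and angle between each of collet_17, collet_26, collet_33, collet_41's own z axis and vertical below 0.12 rad and linear speed of each of collet_17, collet_26, collet_33, collet_41 below 0.02 m/s and horizontal distance between collet_26 and socket_26 below 0.006 m and z of collet_26 in the frame of socket_26 between 0.009 and 0.015 m and horizontal distance between collet_33 and socket_33 below 0.006 m and z of collet_33 in the frame of socket_33 between 0.005 and 0.011 m and horizontal distance between collet_41 and socket_41 below 0.006 m and z of collet_41 in the frame of socket_41 between 0.005 and 0.011 m and distance of each of stepped_bush, brass_collar from where it was at the start of the episode below 0.015 m); the robot touches nothing.
It fails at once if the steel bush or the brass collar is moved by more than 15 mm (distance of any of stepped_bush, brass_collar from where it was at the start of the episode above 0.015 m).
It fails at once if a collet is dropped into its socket (it falls faster than 0.75 m/s, some 30 mm of free fall) ((horizontal distance between collet_17 and socket_17 below 0.02 m and linear speed of collet_17 above 0.75 m/s) or (horizontal distance between collet_26 and socket_26 below 0.02 m and linear speed of collet_26 above 0.75 m/s) or (horizontal distance between collet_33 and socket_33 below 0.02 m and linear speed of collet_33 above 0.75 m/s) or (horizontal distance between collet_41 and socket_41 below 0.02 m and linear speed of collet_41 above 0.75 m/s)).
It also fails if it takes over 99 s, if anything falls off the work surface, if the arm or the gripper's body presses on something with over 40 N, if the wrist force passes 120 N, or if a joint passes its speed limit or range.

## Working session

There is one attempt and no reset: what is moved stays moved. The work goes in short steps, Python scripts to look and compute and a tool call to move; the robot and the scene stay as the last step left them, time stands still between calls to the robot, and variables do not carry over. Pictures are saved under pics/ and viewed, at most 14 in all, crops included, and the job is handed in when it is done.

Besides the shell and the picture viewer there is one more tool, called after ">>>" in YAML: its name, and indented under it one key for each argument. carry_out: Moves the arm, as the interface text tells. Its arguments: {"type":"object","properties":{"plan":{"type":"array","items":{"type":"number"}},"squeeze":{"type":"number"}},"required":["plan"]}

```bash
mkdir -p pics; ls; python3 - <<'E'
from workcell import env, vision
import cv2
print(env.state(), env.grasp_offset)
for n in("top","side"):
    c=vision.camera(n); cv2.imwrite(f"pics/{n}0.png",c["pixels"]); print(n,c["vertical_fov"],c["cx"],c["cy"],c["world_to_cam"].tolist() if hasattr(c["world_to_cam"],'tolist') else c["world_to_cam"])
E
```

```text
pics
{'time': 0.0, 'joint_positions': array([ 9.42209220e-01,  2.59369855e-01,  1.53603635e+00,  7.21043899e-06,
        1.34801166e+00, -2.02780207e-01]), 'joint_vel': array([-0.00037045,  0.00023514,  0.00029942, -0.00065979, -0.0012533 ,
        0.00263588]), 'joint_efforts': array([ 4.68200560e-04, -4.37316334e+01, -2.84008116e+01,  7.19179446e-02,
        4.13226185e-02, -1.40604939e-04]), 'tool_pos': array([0.22682901, 0.50046604, 0.21782202]), 'tcp_rot': array([-3.71739672e-04,  2.11299375e-01,  9.77420964e-01, -8.33467596e-04]), 'contact_force': array([ 0.19039215, -0.28799462, -0.97232645]), 'wrist_torque': array([-0.04621499,  0.02132325,  0.04776797]), 'finger_force': 0.0, 'width': 0.09276792916159841} -0.0188
top 47.95957116096753 276.6173000168983 215.17263914735364 [[-0.014458232126112141, -0.9998867908587918, -0.00416713209464609, -0.011041947597045215], [-0.9947030577181627, 0.014807196815591749, -0.10171810993427909, 0.49899214461118985], [0.10176829805949006, 0.0026743949916007365, -0.9948045341279379, 1.2162689660064296], [0.0, 0.0, 0.0, 1.0]]
side 52.84141235796445 280.08814734868275 212.14717161806144 [[0.952660172018346, 0.3031434404130774, 0.023294874640110555, -0.45934956173151564], [0.17561054918382024, -0.48608946122968477, -0.8560829227924079, -0.047470997833243045], [-0.24819252943094908, 0.8196469302181015, -0.5163132558037897, 1.03776018076608], [0.0, 0.0, 0.0, 1.0]]
```

View pics/top0.png

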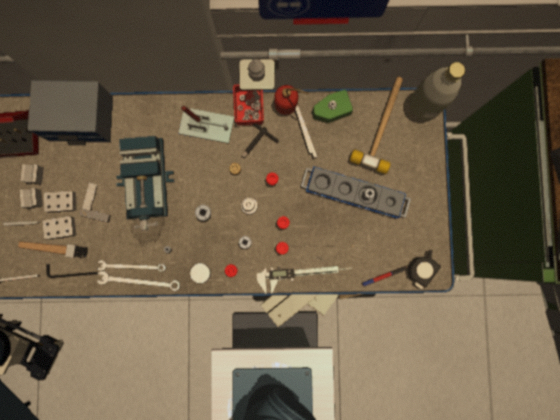

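View pics/side0.png

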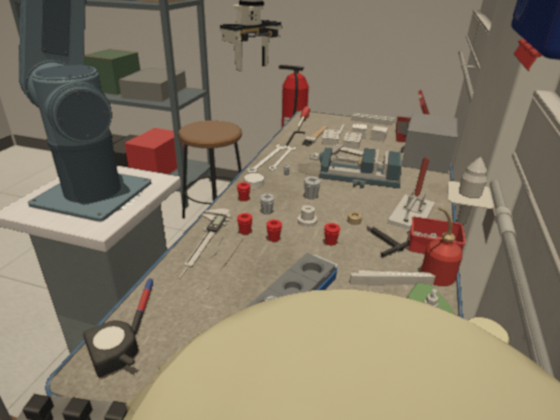

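The top view shows the rack with holes near (322,181), (345,188), (369,194) and (392,201); the third holds a collet. Grey parts stand at (203,213), (245,243) and (168,249), with the flanged part at (249,205), brass at (235,169) and red look-alikes at (272,179), (283,223), (282,248) and (231,271). I'll enlarge to tell them apart.

```bash
python3 - <<'E'
import cv2
a=cv2.imread("pics/top0.png")[155:285,150:300]
b=cv2.imread("pics/top0.png")[160:222,295:415]
cv2.imwrite("pics/c1.png",cv2.resize(a,None,fx=4.6,fy=4.6,interpolation=cv2.INTER_CUBIC))
b=cv2.resize(b,None,fx=6,fy=6,interpolation=cv2.INTER_CUBIC);cv2.imwrite("pics/c2.png",cv2.convertScaleAbs(b,alpha=1.5))
E
```

```text
(no output)
```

View pics/c1.png

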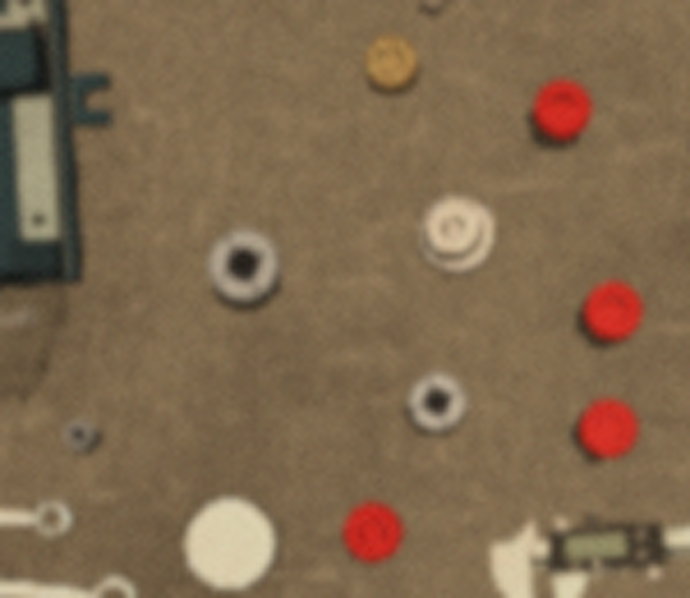

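View pics/c2.png

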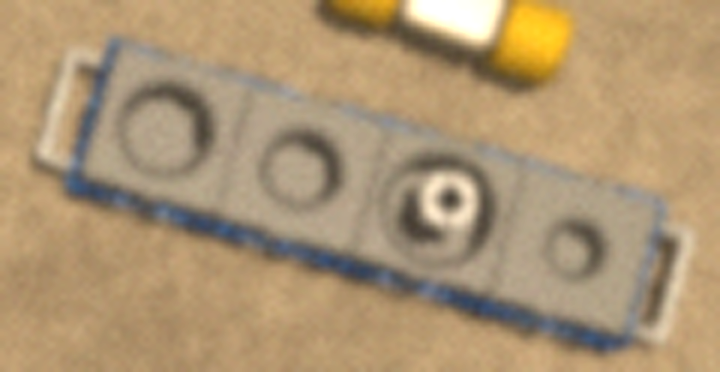

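Reading: the rack from left to right is socket_33, socket_26, socket_41 (holding collet_26) and socket_17. The silver bored parts are collet_41 at (202,212), collet_33 at (245,242) and collet_17 at (168,249). Their diameters of 15, 12 and 7 px fit at about 2.5 mm/px. The white flanged part is the bush, and the red ones are look-alikes to leave. I'll compute positions and cross-check them in the side view.

```bash
cat > h.py <<'E'
import numpy as np, cv2
from workcell import env, vision
def pos(c,u,v,z):
    f=210/np.tan(np.radians(c["vertical_fov"]/2)); T=np.array(c["world_to_cam"])
    R,t=T[:3,:3],T[:3,3]; o=-R.T@t
    d=R.T@np.array([(u-c["cx"])/f,(v-c["cy"])/f,1]); return (o+d*(z-o[2])/d[2])[:2]
def proj(c,p):
    f=210/np.tan(np.radians(c["vertical_fov"]/2)); q=np.array(c["world_to_cam"])@np.r_[p,1]
    return np.array([c["cx"]+f*q[0]/q[2],c["cy"]+f*q[1]/q[2]])
E
python3 - <<'E'
from h import *
c=vision.camera("top"); s=vision.camera("side")
np.set_printoptions(precision=4,suppress=True)
A=lambda x,y:(150+(x+.5)/4.6-.5,155+(y+.5)/4.6-.5)
B=lambda x,y:(295+(x+.5)/6-.5,160+(y+.5)/6-.5)
P={}
for n,p,z in [("41",A(243,265),.046),("33",A(437,402),.04),("17",A(81,434),.028),("26",B(450,199),.046)]:
    P[n]=(pos(c,*p,z),z)
H=np.array([pos(c,*B(*q),.033) for q in [(167,129),(301,170),(437,209),(576,249)]])
print(H,np.linalg.norm(np.diff(H,axis=0),axis=1))
k=np.arange(4)-1.5; d=(k[:,None]*(H-H.mean(0))).sum(0); d/=np.linalg.norm(d)
F=H.mean(0)+.062*k[:,None]*d; print("fit",F,"resid mm",(H-F)*1e3,"dir deg",np.degrees(np.arctan2(-d[1],-d[0])))
for n,(p,z) in P.items(): print(n,p,"side px",proj(s,[*p,z]),"r",np.hypot(*p))
im=s["pixels"].copy(); a=im[160:310,230:350]
a=cv2.resize(a,None,fx=4,fy=4,interpolation=cv2.INTER_CUBIC)
def m(p):
    q=((proj(s,p)-[230,160]+.5)*4-.5); cv2.drawMarker(a,tuple(int(round(x)) for x in q),(0,255,0),cv2.MARKER_CROSS,14,1)
for n,(p,z) in P.items(): m([*p,z])
for q in F: m([*q,.033])
cv2.imwrite("pics/c3.png",a)
E
```

```text
[[ 0.5864 -0.1402]
 [ 0.5673 -0.1984]
 [ 0.5492 -0.2574]
 [ 0.5307 -0.3174]] [0.0613 0.0617 0.0628]
fit [[ 0.5863 -0.1396]
 [ 0.5677 -0.1988]
 [ 0.5491 -0.2579]
 [ 0.5305 -0.3171]] resid mm [[ 0.1475 -0.5992]
 [-0.3508  0.3376]
 [ 0.0845  0.5668]
 [ 0.1188 -0.3051]] dir deg 72.56858196858337
41 [0.5072 0.1736] side px [311.897  178.4532] r 0.5360935534204578
33 [0.4288 0.0653] side px [266.8975 195.4174] r 0.43376903925584803
17 [0.4142 0.2682] side px [286.4625 164.3071] r 0.49345012232355395
26 [ 0.5516 -0.2606] side px [272.5694 299.2386] r 0.610080571299752
```

View pics/c3.png

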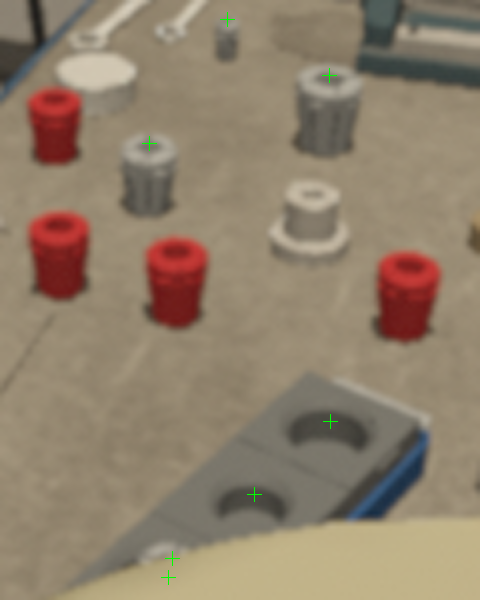

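The side crop agrees to within about 2 px: collet_41 top at (329,78), collet_33 at (149,147), collet_17 at (227,28), and the hole mouths near their marks. I'll start moving with collet_26, turning the tool to close across the rack row.

>>> carry_out:
  plan: [0,0,-0.1208,0.42,-1,0,0.54,0,0,-0.1208,0.42,-1,0,0.54,0,0,-0.1208,0.42,-1,0,0.54,0,0,-0.1208,0.42,-1,0,0.54,0,0,-0.1208,0.42,-1,0,0.54,0,0,-0.1208,0.42,-1,0,0.54,0,0,-0.1208,0.42,-1,0,0.54,0,0,-0.1208,0.42,-1,0,0.54,0,0,-0.1208,0.42,-1,0,0.54,0,0,-0.1208,0.42,-1,0,0.54,0,0,-0.1208,0.42,-1,0,0.54,0,0,-0.1208,0.42,-1,0,0.54]

```text
time: 1.2
tool_pos: [0.3533, 0.1997, 0.2187]
tcp_rot: [0.0, 0.808, 0.589, 0.0]
contact_force: [0.1, -0.1, -0.1]
width: 0.05
finger_force: 0.0
```

>>> carry_out:
  plan: [0,0,0,0.42,-1,0,0.54,0,0,0,0.42,-1,0,0.54,0,0,0,0.42,-1,0,0.54,0,0,0,0.42,-1,0,0.54,0,0,0,0.42,-1,0,0.54,0,0,0,0.42,-1,0,0.54,0,0,0,0.42,-1,0,0.54,0,0,0,0.42,-1,0,0.54,0,0,0,0.42,-1,0,0.54,0,0,0,0.42,-1,0,0.54,0,0,0,0.42,-1,0,0.54,0,0,0,0.42,-1,0,0.54]

```text
time: 2.2
tool_pos: [0.4794, -0.1004, 0.2185]
tcp_rot: [-0.0, 0.806, 0.592, -0.0]
contact_force: [0.4, 0.4, 0.0]
width: 0.0505
finger_force: 0.0
```

>>> carry_out:
  plan: [0,0,0,0.42,-1,0,0.54,0,0,0,0.42,-1,0,0.54,0,0,0,0.42,-1,0,0.54,0,0,0,0.42,-1,0,0.54,0,0,0,0.42,-1,0,0.54,0,0,0,0.42,-1,0,0.54,0,0,0,0,0,-1,0.54,0,0,0,0,0,-1,0.54,0,0,0,0,0,-1,0.54,0,0,0,0,0,-1,0.54,0,0,0,0,0,0,0.54,0,0,0,0,0,0,0.54]

```text
time: 3.2
tool_pos: [0.5412, -0.2485, 0.1175]
tcp_rot: [-0.002, 0.806, 0.592, -0.001]
contact_force: [-0.0, -0.9, 0.3]
width: 0.0502
finger_force: 0.0
```

>>> carry_out:
  plan: [0,0,0,0.42,-0.48,-0.7,0.54,0,0,0,0,0,-0.7,0.54,0,0,0,0,0,-0.7,0.54,0,0,0,0,0,0,0.54,0,0,0,0,0,0,0.54]

```text
time: 3.62
tool_pos: [0.5531, -0.2613, 0.0673]
tcp_rot: [0.0, 0.806, 0.592, 0.0]
contact_force: [-0.0, 0.5, 0.1]
width: 0.05
finger_force: 0.0
```

```bash
python3 - <<'E'
from h import *
c=vision.camera("top"); print(env.state()["tool_pos"],proj(c,[.5516,-.2606,.046]))
cv2.imwrite("pics/t1.png",cv2.resize(c["pixels"][140:240,290:430],None,fx=5,fy=5,interpolation=cv2.INTER_CUBIC))
E
```

```text
[ 0.55362538 -0.26165182  0.06808462] [369.56647206 192.75044591]
```

View pics/t1.png

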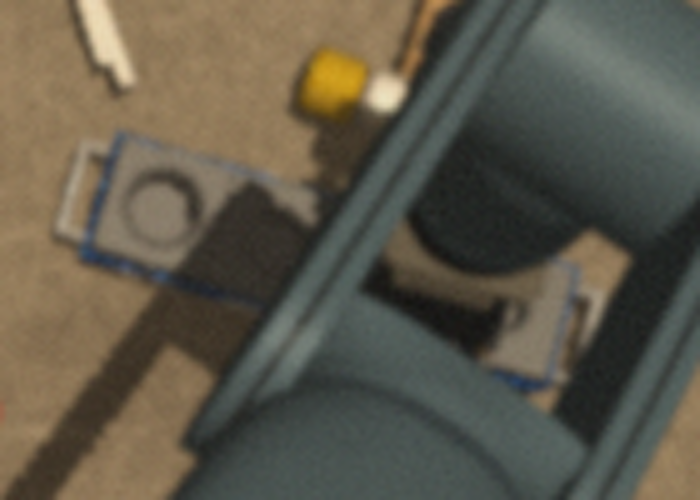

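The arm hides the grip from above, so I'll go by pose and force: down to just over the block, then close.

>>> carry_out:
  plan: [0,0,0,-0.05,0.05,-0.5,0.54,0,0,0,0,0,-0.5,0.54,0,0,0,0,0,-0.12,0.54,0,0,0,0,0,0,0.54,0,0,0,0,0,0,0.54,0,0,0,0,0,0,0.54]
  squeeze: 12

```text
time: 4.17
tool_pos: [0.5522, -0.2604, 0.0396]
tcp_rot: [0.001, 0.806, 0.592, 0.0]
contact_force: [-0.1, -0.9, 0.2]
width: 0.0499
finger_force: 0.0
```

>>> carry_out:
  plan: [0,0,0,0,0,0,0.2,0,0,0,0,0,0,0.2,0,0,0,0,0,0,0.2,0,0,0,0,0,0,0.2,0,0,0,0,0,0,0.2,0,0,0,0,0,0,0.2]

```text
time: 4.67
tool_pos: [0.5514, -0.2599, 0.0383]
tcp_rot: [0.0, 0.806, 0.592, 0.0]
contact_force: [-0.8, 0.1, 1.5]
width: 0.0253
finger_force: 12.0
```

>>> carry_out:
  plan: [0,0,0,0,0,0.3,0.2,0,0,0,0,0,0.5,0.2,0,0,0,0,0,0.6,0.2,0,0,0,0,0,0.6,0.2,0,0,0,0.16,0.62,0,0.2,0,0,0,0.16,0.62,0,0.2,0,0,0,0.16,0.62,0,0.2,0,0,0,0.16,0.61,0,0.2,0,0,0,0,0,0,0.2,0,0,0,0,0,0,0.2]
  squeeze: 15

```text
time: 5.5
tool_pos: [0.5675, -0.1976, 0.0885]
tcp_rot: [0.0, 0.806, 0.592, -0.0]
contact_force: [0.1, -0.0, -0.7]
width: 0.0253
finger_force: 15.0
```

>>> carry_out:
  plan: [0,0,0,0,0,-0.5,0.2,0,0,0,0,0,-0.5,0.2,0,0,0,0,0,-0.4,0.2,0,0,0,0,0,0,0.2,0,0,0,0,0,0,0.2,0,0,0,0,0,0,0.2]

```text
time: 6.0
tool_pos: [0.5676, -0.1988, 0.0535]
tcp_rot: [0.0, 0.806, 0.591, 0.0]
contact_force: [-0.8, 0.3, -0.9]
width: 0.0249
finger_force: 15.0
```

>>> carry_out:
  plan: [0,0,0,0,0,-0.15,0.2,0,0,0,0,0,-0.1,0.2,0,0,0,0,0,-0.1,0.2,0,0,0,0,0,-0.06,0.2,0,0,0,0,0,0,0.2,0,0,0,0,0,0,0.2,0,0,0,0,0,0,0.2]

```text
time: 6.58
tool_pos: [0.5675, -0.1981, 0.043]
tcp_rot: [0.0, 0.806, 0.592, 0.0]
contact_force: [-0.1, -0.5, -0.6]
width: 0.0253
finger_force: 15.0
```

>>> carry_out:
  plan: [0,0,0,0,0,-0.04,0.2,0,0,0,0,0,-0.04,0.2,0,0,0,0,0,0,0.2,0,0,0,0,0,0,0.2]

```text
time: 6.92
tool_pos: [0.5677, -0.1983, 0.0421]
tcp_rot: [0.001, 0.806, 0.592, 0.0]
contact_force: [-1.8, 0.9, 6.8]
width: 0.0251
finger_force: 15.1
```

Floor contact at the expected height (TCP 0.042). I'll release, lift and go to collet_33.

>>> carry_out:
  plan: [0,0,0,0,0,0,0.5,0,0,0,0,0,0,0.5,0,0,0,0,0,0,0.5,0,0,0,0,0,0,0.54,0,0,0,0,0,0.5,0.58,0,0,0,0,0,0.7,0.58,0,0,0,0,0,0.8,0.58,0,0,0,0,0,1,0.58,0,0,0,-0.45,0.84,0.5,0.58,0,0,0,-0.5,0.95,0,0.58,0,0,0,-0.5,0.95,0,0.58,0,0,0,-0.5,0.95,0,0.58]

```text
time: 7.92
tool_pos: [0.5181, -0.1051, 0.1286]
tcp_rot: [0.0, 0.806, 0.591, 0.0]
contact_force: [-0.6, -0.4, -0.2]
width: 0.054
finger_force: 0.0
```

>>> carry_out:
  plan: [0,0,0,-0.5,0.95,0,0.58,0,0,0,-0.5,0.95,0,0.58,0,0,0,-0.5,0.95,0,0.58,0,0,0,-0.5,0.95,0,0.58,0,0,0,-0.5,0.95,0,0.58,0,0,0,-0.5,0.95,0,0.58,0,0,0,-0.5,0.95,0,0.58,0,0,0,-0.1,0.2,0,0.58,0,0,0,0,0,0,0.58,0,0,0,0,0,0,0.58]

```text
time: 8.75
tool_pos: [0.4293, 0.0651, 0.1286]
tcp_rot: [0.001, 0.806, 0.592, 0.0]
contact_force: [-0.1, -0.1, -0.3]
width: 0.0538
finger_force: 0.0
```

```bash
python3 - <<'E'
from h import *
c=vision.camera("top"); s=vision.camera("side")
a=cv2.resize(c["pixels"][160:222,295:415],None,fx=5,fy=5,interpolation=cv2.INTER_CUBIC)
b=cv2.resize(s["pixels"][160:310,230:350],None,fx=1.66,fy=2.0667)
b=cv2.resize(s["pixels"][160:300,210:330],(266,310),interpolation=cv2.INTER_CUBIC)
im=np.hstack([cv2.resize(a,(520,270)),np.zeros((270,10,3),np.uint8),cv2.resize(b,(231,270))]); cv2.imwrite("pics/t2.png",im)
print(env.state()["tool_pos"])
E
```

```text
[0.4296282  0.06449292 0.12850711]
```

View pics/t2.png

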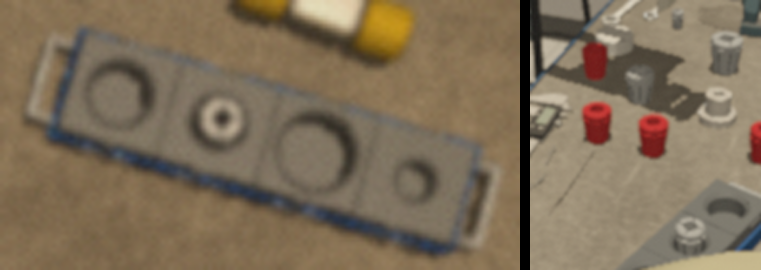

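collet_26 stands centred and upright in the second hole (picture (220,118), and (690,235) in the side inset), and the others are unmoved. Next is collet_33, the silver one right under the tool.

>>> carry_out:
  plan: [0,0,0,0,0.02,-0.8,0.58,0,0,0,0,0,-0.8,0.58,0,0,0,0,0,-0.7,0.58,0,0,0,0,0,-0.6,0.58,0,0,0,0,0,-0.6,0.58,0,0,0,0,0,-0.5,0.58,0,0,0,0,0,0,0.58,0,0,0,0,0,0,0.58]
  squeeze: 12

```text
time: 9.52
tool_pos: [0.4288, 0.0651, 0.0279]
tcp_rot: [-0.001, 0.807, 0.591, -0.001]
contact_force: [-0.5, 1.2, 0.3]
width: 0.0538
finger_force: 0.0
```

>>> carry_out:
  plan: [0,0,0,0,0,0,0.25,0,0,0,0,0,0,0.25,0,0,0,0,0,0,0.25,0,0,0,0,0,0,0.25,0,0,0,0,0,0,0.25,0,0,0,0,0,0,0.25]

```text
time: 10.02
tool_pos: [0.4292, 0.0659, 0.029]
tcp_rot: [0.0, 0.806, 0.592, 0.0]
contact_force: [-0.3, -0.1, 4.6]
width: 0.0325
finger_force: 12.0
```

>>> carry_out:
  plan: [0,0,0,0,0,0.3,0.25,0,0,0,0,0,0.6,0.25,0,0,0,0,0,0.9,0.25,0,0,0,0,0,1,0.25,0,0,0,0.7,-0.91,0,0.25,0,0,0,0.7,-0.91,0,0.25,0,0,0,0.7,-0.91,0,0.25,0,0,0,0.7,-0.91,0,0.25,0,0,0,0.7,-0.91,0,0.25,0,0,0,0.7,-0.91,0,0.25,0,0,0,0.7,-0.91,0,0.25,0,0,0,0.7,-0.91,0,0.25]
  squeeze: 18

```text
time: 11.02
tool_pos: [0.5689, -0.1171, 0.0984]
tcp_rot: [-0.0, 0.806, 0.592, -0.0]
contact_force: [-0.1, 1.2, -1.2]
width: 0.0319
finger_force: 18.0
```

>>> carry_out:
  plan: [0,0,0,0.7,-0.91,0,0.25,0,0,0,0,0,0,0.25,0,0,0,0,0,0,0.25,0,0,0,0,0,-0.6,0.25,0,0,0,0,0,-0.6,0.25,0,0,0,0,0,-0.5,0.25,0,0,0,0,0,0,0.25,0,0,0,0,0,0,0.25]

```text
time: 11.68
tool_pos: [0.5848, -0.1374, 0.0555]
tcp_rot: [-0.001, 0.806, 0.592, -0.001]
contact_force: [0.2, -0.1, -1.3]
width: 0.0323
finger_force: 18.0
```

>>> carry_out:
  plan: [0,0,0,0.04,-0.06,-0.1,0.25,0,0,0,0,0,-0.15,0.25,0,0,0,0,0,-0.15,0.25,0,0,0,0,0,-0.1,0.25,0,0,0,0,0,-0.06,0.25,0,0,0,0,0,0,0.25,0,0,0,0,0,0,0.25]

```text
time: 12.27
tool_pos: [0.5871, -0.1404, 0.0418]
tcp_rot: [-0.0, 0.806, 0.592, -0.0]
contact_force: [-0.7, 0.8, -1.0]
width: 0.0325
finger_force: 18.0
```

>>> carry_out:
  plan: [0,0,0,0,0,-0.04,0.25,0,0,0,0,0,-0.03,0.25,0,0,0,0,0,0,0.25,0,0,0,0,0,0,0.25]

```text
time: 12.6
tool_pos: [0.5872, -0.1404, 0.0402]
tcp_rot: [0.0, 0.806, 0.592, 0.0]
contact_force: [0.1, -0.3, -1.3]
width: 0.0321
finger_force: 18.0
```

>>> carry_out:
  plan: [0,0,0,0,0,-0.04,0.25,0,0,0,0,0,-0.03,0.25,0,0,0,0,0,0,0.25,0,0,0,0,0,0,0.25]

```text
time: 12.93
tool_pos: [0.5873, -0.1404, 0.0399]
tcp_rot: [0.0, 0.806, 0.592, 0.0]
contact_force: [-3.3, 1.7, 8.6]
width: 0.032
finger_force: 18.0
```

Seated at the expected height. I'll release and go to collet_41.

>>> carry_out:
  plan: [0,0,0,0,0,0,0.5,0,0,0,0,0,0,0.5,0,0,0,0,0,0,0.5,0,0,0,0,0,0,0.54,0,0,0,0,0,0.5,0.58,0,0,0,0,0,0.7,0.6,0,0,0,0,0,0.8,0.68,0,0,0,0,0,1,0.68,0,0,0,-0.23,0.9,0.5,0.68,0,0,0,-0.23,0.9,0,0.68,0,0,0,-0.23,0.9,0,0.68,0,0,0,-0.23,0.9,0,0.68]

```text
time: 13.93
tool_pos: [0.564, -0.0497, 0.1262]
tcp_rot: [0.0, 0.806, 0.591, 0.0]
contact_force: [0.0, 0.2, 0.3]
width: 0.0629
finger_force: 0.0
```

>>> carry_out:
  plan: [0,0,0,-0.23,0.9,0,0.68,0,0,0,-0.23,0.9,0,0.68,0,0,0,-0.23,0.9,0,0.68,0,0,0,-0.23,0.9,0,0.68,0,0,0,-0.23,0.9,0,0.68,0,0,0,-0.23,0.9,0,0.68,0,0,0,-0.23,0.9,0,0.68,0,0,0,-0.23,0.9,0,0.68,0,0,0,-0.23,0.9,0,0.68,0,0,0,-0.2,0.83,0,0.68,0,0,0,0,0,0,0.68,0,0,0,0,0,0,0.68]

```text
time: 14.93
tool_pos: [0.5071, 0.1736, 0.1258]
tcp_rot: [0.0, 0.805, 0.593, -0.0]
contact_force: [0.5, -0.8, -0.6]
width: 0.0632
finger_force: 0.0
```

>>> carry_out:
  plan: [0,0,0,0,0,-0.8,0.68,0,0,0,0,0,-0.8,0.68,0,0,0,0,0,-0.7,0.68,0,0,0,0,0,-0.6,0.68,0,0,0,0,0,-0.5,0.68,0,0,0,0,0,-0.28,0.68,0,0,0,0,0,0,0.68,0,0,0,0,0,0,0.68]
  squeeze: 12

```text
time: 15.6
tool_pos: [0.5077, 0.1722, 0.0339]
tcp_rot: [-0.0, 0.806, 0.591, -0.0]
contact_force: [0.0, 0.3, 0.1]
width: 0.0633
finger_force: 0.0
```

>>> carry_out:
  plan: [0,0,0,0,0,0,0.35,0,0,0,0,0,0,0.35,0,0,0,0,0,0,0.35,0,0,0,0,0,0,0.35,0,0,0,0,0,0,0.35,0,0,0,0,0,0,0.35]

```text
time: 16.1
tool_pos: [0.5076, 0.1731, 0.0345]
tcp_rot: [0.0, 0.806, 0.592, 0.0]
contact_force: [-1.2, -0.1, 4.5]
width: 0.0404
finger_force: 12.0
```

>>> carry_out:
  plan: [0,0,0,0,0,0.3,0.35,0,0,0,0,0,0.6,0.35,0,0,0,0,0,0.9,0.35,0,0,0,0,0,1,0.35,0,0,0,0.09,-0.95,0.8,0.35,0,0,0,0.09,-0.96,0,0.35,0,0,0,0.09,-0.96,0,0.35,0,0,0,0.09,-0.96,0,0.35,0,0,0,0.09,-0.96,0,0.35,0,0,0,0.09,-0.96,0,0.35,0,0,0,0.09,-0.96,0,0.35,0,0,0,0.09,-0.96,0,0.35]
  squeeze: 20

```text
time: 17.1
tool_pos: [0.5249, -0.0199, 0.1238]
tcp_rot: [-0.0, 0.806, 0.592, -0.0]
contact_force: [0.9, -0.2, -3.1]
width: 0.0401
finger_force: 20.0
```

>>> carry_out:
  plan: [0,0,0,0.09,-0.96,0,0.35,0,0,0,0.09,-0.96,0,0.35,0,0,0,0.09,-0.96,0,0.35,0,0,0,0.09,-0.96,0,0.35,0,0,0,0.1,-0.96,0,0.35,0,0,0,0.1,-0.96,0,0.35,0,0,0,0.1,-0.96,0,0.35,0,0,0,0.1,-0.96,0,0.35,0,0,0,0.1,-0.96,0,0.35,0,0,0,0.1,-0.96,0,0.35,0,0,0,0,0,0,0.35,0,0,0,0,0,0,0.35]

```text
time: 18.1
tool_pos: [0.5489, -0.2598, 0.1234]
tcp_rot: [-0.001, 0.807, 0.591, -0.0]
contact_force: [-0.2, 0.6, -3.1]
width: 0.0402
finger_force: 20.0
```

>>> carry_out:
  plan: [0,0,0,0,0.05,-0.5,0.35,0,0,0,0,0,-0.7,0.35,0,0,0,0,0,-0.7,0.35,0,0,0,0,0,-0.5,0.35,0,0,0,0,0,-0.2,0.35,0,0,0,0,0,0,0.35,0,0,0,0,0,0,0.35]

```text
time: 18.68
tool_pos: [0.5495, -0.2568, 0.0591]
tcp_rot: [-0.0, 0.806, 0.592, -0.0]
contact_force: [0.6, -0.2, -2.9]
width: 0.0399
finger_force: 20.0
```

>>> carry_out:
  plan: [0,0,0,0,0,-0.15,0.35,0,0,0,0,0,-0.15,0.35,0,0,0,0,0,-0.1,0.35,0,0,0,0,0,-0.06,0.35,0,0,0,0,0,0,0.35,0,0,0,0,0,0,0.35]

```text
time: 19.18
tool_pos: [0.5493, -0.2576, 0.0474]
tcp_rot: [-0.0, 0.806, 0.592, -0.0]
contact_force: [-0.6, 0.3, -3.2]
width: 0.0401
finger_force: 20.0
```

>>> carry_out:
  plan: [0,0,0,0,0,-0.04,0.35,0,0,0,0,0,-0.04,0.35,0,0,0,0,0,0,0.35,0,0,0,0,0,0,0.35]

```text
time: 19.52
tool_pos: [0.5496, -0.2577, 0.0456]
tcp_rot: [0.0, 0.806, 0.592, 0.0]
contact_force: [-0.8, -0.4, -1.9]
width: 0.0401
finger_force: 20.0
```

>>> carry_out:
  plan: [0,0,0,0,0,-0.03,0.35,0,0,0,0,0,-0.02,0.35,0,0,0,0,0,0,0.35,0,0,0,0,0,0,0.35]

```text
time: 19.85
tool_pos: [0.5495, -0.2579, 0.0455]
tcp_rot: [0.001, 0.806, 0.592, 0.0]
contact_force: [-2.5, 0.4, 5.8]
width: 0.0403
finger_force: 20.0
```

>>> carry_out:
  plan: [0,0,0,0,0,0,0.6,0,0,0,0,0,0,0.6,0,0,0,0,0,0,0.6,0,0,0,0,0,0,0.6,0,0,0,0,0,0.5,0.6,0,0,0,0,0,0.7,0.6,0,0,0,0,0,0.8,0.5,0,0,0,0,0,1,0.5,0,0,0,0,0,1,0.45,0,0,0,-0.25,0.96,0,0.45,0,0,0,-0.25,0.96,0,0.45,0,0,0,-0.25,0.96,0,0.45]

```text
time: 20.85
tool_pos: [0.5307, -0.1853, 0.1446]
tcp_rot: [0.001, 0.807, 0.591, 0.0]
contact_force: [0.1, 0.3, 0.1]
width: 0.0421
finger_force: 0.0
```

>>> carry_out:
  plan: [0,0,0,-0.25,0.96,0,0.45,0,0,0,-0.25,0.96,0,0.45,0,0,0,-0.25,0.96,0,0.45,0,0,0,-0.25,0.96,0,0.45,0,0,0,-0.25,0.96,0,0.45,0,0,0,-0.25,0.96,0,0.45,0,0,0,-0.25,0.96,0,0.45,0,0,0,-0.25,0.96,0,0.45,0,0,0,-0.25,0.96,0,0.45,0,0,0,-0.25,0.96,0,0.45,0,0,0,-0.25,0.96,0,0.45,0,0,0,-0.25,0.96,0,0.45]

```text
time: 21.85
tool_pos: [0.4553, 0.1035, 0.1442]
tcp_rot: [0.0, 0.806, 0.592, 0.0]
contact_force: [0.7, 0.8, 0.1]
width: 0.0419
finger_force: 0.0
```

>>> carry_out:
  plan: [0,0,0,-0.25,0.96,0,0.45,0,0,0,-0.25,0.96,0,0.45,0,0,0,-0.25,0.96,0,0.45,0,0,0,-0.25,0.96,0,0.45,0,0,0,-0.25,0.96,0,0.45,0,0,0,-0.25,0.96,0,0.45,0,0,0,-0.16,0.88,0,0.45,0,0,0,0,0,0,0.45,0,0,0,0,0,0,0.45]

```text
time: 22.6
tool_pos: [0.4138, 0.2692, 0.144]
tcp_rot: [0.0, 0.805, 0.593, -0.0]
contact_force: [0.3, -0.3, -0.5]
width: 0.0416
finger_force: 0.0
```

```bash
python3 - <<'E'
from h import *
s=vision.camera("side"); c=vision.camera("top"); p=env.state()["tool_pos"]; print(p,proj(s,p))
a=cv2.resize(s["pixels"][110:210,240:340],None,fx=4,fy=4,interpolation=cv2.INTER_CUBIC)
b=cv2.resize(c["pixels"][160:222,295:415],(390,202),interpolation=cv2.INTER_CUBIC)
im=np.zeros((400,800,3),np.uint8); im[:,:400]=a; im[:202,410:]=b
cv2.imwrite("pics/t3.png",im)
E
```

```text
[0.41419411 0.26788192 0.14402656] [287.83507169 122.83614382]
```

View pics/t3.png

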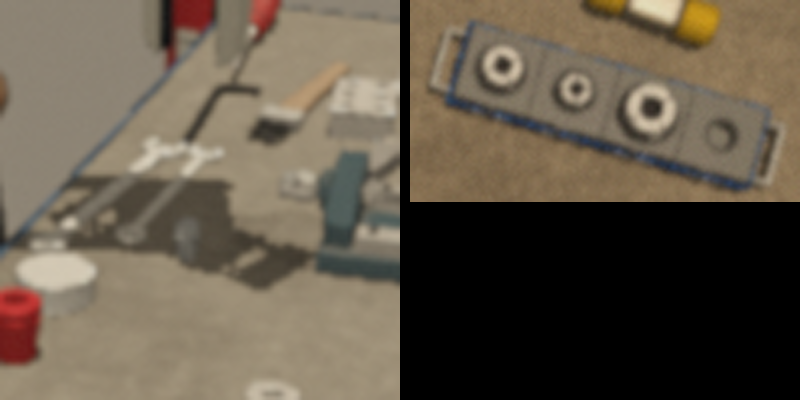

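All three placed collets stand concentric and seated (inset (502,66), (575,90), (651,108)). collet_17's top is at about (287,166) in the side view, and the fingers straddle it. Descending.

>>> carry_out:
  plan: [0,0,0,0,0,-0.8,0.45,0,0,0,0,0,-0.8,0.45,0,0,0,0,0,-0.8,0.45,0,0,0,0,0,-0.6,0.45,0,0,0,0,0,-0.6,0.45,0,0,0,0,0,-0.6,0.45,0,0,0,0,0,-0.4,0.45,0,0,0,0,0,-0.4,0.45,0,0,0,0,0,0,0.45,0,0,0,0,0,0,0.45]
  squeeze: 10

```text
time: 23.53
tool_pos: [0.4142, 0.2679, 0.019]
tcp_rot: [-0.0, 0.806, 0.591, -0.0]
contact_force: [0.0, 0.5, 0.4]
width: 0.0418
finger_force: 0.0
```

>>> carry_out:
  plan: [0,0,0,0,0,0,0.1,0,0,0,0,0,0,0.1,0,0,0,0,0,0,0.1,0,0,0,0,0,0,0.1,0,0,0,0,0,0,0.1,0,0,0,0,0,0,0.1]

```text
time: 24.03
tool_pos: [0.4144, 0.2686, 0.0195]
tcp_rot: [0.0, 0.806, 0.592, 0.0]
contact_force: [1.0, 0.7, 1.8]
width: 0.0165
finger_force: 9.9
```

>>> carry_out:
  plan: [0,0,0,0,0,0.3,0.1,0,0,0,0,0,0.6,0.1,0,0,0,0,0,0.9,0.1,0,0,0,0,0,1,0.1,0,0,0,0,0,1,0.1,0,0,0,0,0,0.6,0.1,0,0,0,0.19,-0.97,0,0.1,0,0,0,0.19,-0.97,0,0.1,0,0,0,0.19,-0.97,0,0.1,0,0,0,0.19,-0.97,0,0.1,0,0,0,0.19,-0.97,0,0.1,0,0,0,0.19,-0.97,0,0.1]
  squeeze: 14

```text
time: 25.03
tool_pos: [0.4426, 0.1218, 0.1297]
tcp_rot: [0.0, 0.806, 0.592, 0.0]
contact_force: [0.6, -0.2, 0.0]
width: 0.0165
finger_force: 13.9
```

>>> carry_out:
  plan: [0,0,0,0.19,-0.97,0,0.1,0,0,0,0.19,-0.97,0,0.1,0,0,0,0.19,-0.97,0,0.1,0,0,0,0.19,-0.97,0,0.1,0,0,0,0.19,-0.97,0,0.1,0,0,0,0.19,-0.97,0,0.1,0,0,0,0.19,-0.97,0,0.1,0,0,0,0.19,-0.97,0,0.1,0,0,0,0.19,-0.97,0,0.1,0,0,0,0.19,-0.97,0,0.1,0,0,0,0.19,-0.97,0,0.1,0,0,0,0.19,-0.97,0,0.1]

```text
time: 26.03
tool_pos: [0.4996, -0.1692, 0.1296]
tcp_rot: [-0.0, 0.806, 0.592, 0.0]
contact_force: [-0.3, 0.5, -0.1]
width: 0.0166
finger_force: 13.9
```

>>> carry_out:
  plan: [0,0,0,0.19,-0.97,0,0.1,0,0,0,0.19,-0.97,0,0.1,0,0,0,0.19,-0.97,0,0.1,0,0,0,0.19,-0.97,0,0.1,0,0,0,0.19,-0.97,0,0.1,0,0,0,0.19,-0.97,0,0.1,0,0,0,0.09,-0.14,0,0.1,0,0,0,0,0,0,0.1,0,0,0,0,0,0,0.1]

```text
time: 26.78
tool_pos: [0.53, -0.3164, 0.129]
tcp_rot: [-0.001, 0.806, 0.591, 0.0]
contact_force: [0.1, 1.3, 0.2]
width: 0.0162
finger_force: 13.9
```

>>> carry_out:
  plan: [0,0,0,0.02,-0.03,-0.7,0.1,0,0,0,0,0,-0.7,0.1,0,0,0,0,0,-0.7,0.1,0,0,0,0,0,-0.5,0.1,0,0,0,0,0,-0.3,0.1,0,0,0,0,0,0,0.1,0,0,0,0,0,0,0.1]

```text
time: 27.37
tool_pos: [0.5309, -0.3169, 0.0569]
tcp_rot: [-0.0, 0.806, 0.592, 0.0]
contact_force: [0.7, -0.4, -0.7]
width: 0.0161
finger_force: 13.9
```

>>> carry_out:
  plan: [0,0,0,0,0,-0.15,0.1,0,0,0,0,0,-0.15,0.1,0,0,0,0,0,-0.15,0.1,0,0,0,0,0,-0.1,0.1,0,0,0,0,0,0,0.1,0,0,0,0,0,0,0.1]

```text
time: 27.87
tool_pos: [0.5308, -0.3178, 0.0427]
tcp_rot: [-0.0, 0.806, 0.592, -0.0]
contact_force: [0.1, 0.5, -0.5]
width: 0.0159
finger_force: 13.9
```

>>> carry_out:
  plan: [0,0,0,0,0,-0.08,0.1,0,0,0,0,0,-0.06,0.1,0,0,0,0,0,0,0.1,0,0,0,0,0,0,0.1]

```text
time: 28.2
tool_pos: [0.5308, -0.3178, 0.0393]
tcp_rot: [-0.0, 0.806, 0.592, -0.0]
contact_force: [-0.6, -0.6, -0.5]
width: 0.0164
finger_force: 13.9
```

>>> carry_out:
  plan: [0,0,0,0,0,-0.03,0.1,0,0,0,0,0,-0.02,0.1,0,0,0,0,0,0,0.1,0,0,0,0,0,0,0.1]

```text
time: 28.53
tool_pos: [0.531, -0.318, 0.0385]
tcp_rot: [0.0, 0.806, 0.592, 0.0]
contact_force: [-0.3, 0.9, 2.7]
width: 0.0161
finger_force: 14.0
```

Floor contact where expected. I'll release, lift and clear the view.

>>> carry_out:
  plan: [0,0,0,0,0,0,0.35,0,0,0,0,0,0,0.35,0,0,0,0,0,0,0.35,0,0,0,0,0,0,0.35,0,0,0,0,0,0.4,0.35,0,0,0,0,0,0.7,0.35,0,0,0,0,0,1,0.35,0,0,0,0,0,1,0.35,0,0,0,0,0,1,0.35,0,0,0,-0.4,1,0,0.35,0,0,0,-0.4,1,0,0.35,0,0,0,-0.4,1,0,0.35]

```text
time: 29.53
tool_pos: [0.5008, -0.2425, 0.1419]
tcp_rot: [0.001, 0.806, 0.591, 0.0]
contact_force: [0.1, 0.2, 1.1]
width: 0.0326
finger_force: 0.0
```

>>> carry_out:
  plan: [0,0,0,-0.4,1,0,0.35,0,0,0,-0.4,1,0,0.35,0,0,0,-0.4,1,0,0.35,0,0,0,-0.4,1,0,0.35,0,0,0,-0.4,1,0,0.35,0,0,0,-0.4,1,0,0.35,0,0,0,-0.4,1,0,0.35,0,0,0,-0.4,1,0,0.35,0,0,0,0,1,0,0.35,0,0,0,0,1,0,0.35,0,0,0,0,0,0,0.35,0,0,0,0,0,0,0.35]

```text
time: 30.53
tool_pos: [0.421, 0.0079, 0.1414]
tcp_rot: [0.001, 0.805, 0.593, 0.0]
contact_force: [0.9, -0.3, -0.4]
width: 0.0326
finger_force: 0.0
```

```bash
python3 - <<'E'
from h import *
c=vision.camera("top"); s=vision.camera("side"); print(env.state()["tool_pos"])
a=cv2.resize(c["pixels"][160:222,295:415],None,fx=6,fy=6,interpolation=cv2.INTER_CUBIC)
for i,q in enumerate([(.5863,-.1396,.051),(.5677,-.1988,.05),(.5491,-.2579,.057),(.5305,-.3171,.047)]):
    u=proj(c,q); x=((u-[295,160]+.5)*6-.5).round().astype(int); cv2.drawMarker(a,tuple(map(int,x)),(0,255,0),cv2.MARKER_CROSS,12,1)
cv2.imwrite("pics/t4.png",cv2.convertScaleAbs(a,alpha=1.4))
E
```

```text
[0.42129589 0.00660499 0.14111029]
```

View pics/t4.png

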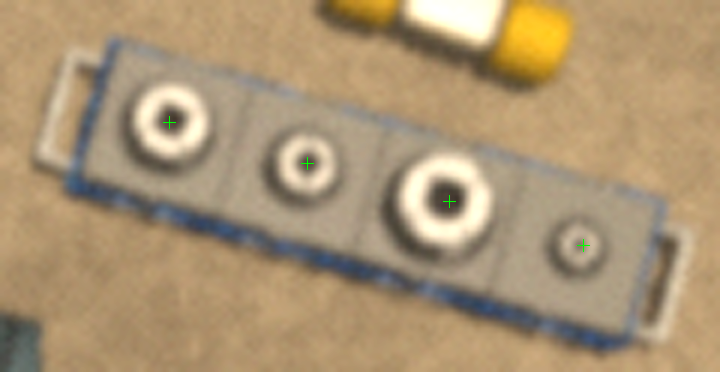

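All four collets (bores at (172,121), (306,162), (446,198), (579,243)) lie within about 2 mm of the socket centres and are upright, with every foot down at contact height. The arm is clear, so I'll hand in.

```bash
python3 -c "
from workcell import env
print(env.sign_off())"
```

```text
the job is handed in; nothing more can be done
None
```

All four collets are in their own sockets, wide end up and set down gently onto the socket floor, the bush and collar were never touched, and the job was handed in at about 31 s; no verdict came back.

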